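# Clear the snap gauge and set the readout screen

## Robot

A 6-joint arm with a two-finger parallel gripper is mounted at the origin on the work surface. World frame = base frame: x ahead of the robot, y to its left, z up, the work surface at z = 0. Lengths are in m, angles in rad, forces in N, time in s.
With the tool pointing down it reaches from about 0.3 to 1 m from the base axis. Payload 5.1 kg.
Tool frame: the origin (TCP) lies at the very end of the fingers, on their centre line; the grasp point (between the pads) lies 19 mm behind it; z points along the fingers, y is the line along which they close (so a half turn about z gives the same grasp; the last joint's range is limited). The gripper opens to 95 mm and grips with 3 to 60 N. Pads are 20 mm wide; open, the fingers measure 119 mm over their backs; the gripper's body (75 mm by 180 mm) begins 59 mm behind the grasp point.
Start: joints at [1.078, 0.124, 1.65, -0, 1.367, -0.083], TCP at [0.259, 0.596, 0.215] pointing down, gripper open.
Joint ranges: [-2.61, 2.61], [-1.02, 2.33], [0.03, 2.71], [-1.35, 4.49], [0.32, 2.68], [-2.91, 2.91]. Speed limits (rad/s): [2.57, 2.57, 3.14, 3.14, 3.14, 3.14].

## Interface

Orientations are given as a unit quaternion [w, x, y, z].
In Python, from plant import robot gives the robot as it stands.
- The arm moves only by the tool send_rows, never from a script. Its argument "moves" is a list that holds one entry, the list of rows, each a list of 5 numbers: the shift along the world's x, y, z in units of 60 mm (1.0 is 60 mm), then the turn about the world's z in units of 8 degrees (1.0 is 8 degrees), then the closure, from 0 (fully open) to 1 (shut). A call has 1 to 12 rows; each row shifts and turns the commanded pose from where the row before left it; what a row does not reach is not made up. A row lasts 1/8 s, in which the tool goes at most 62.5 mm and 10.7 degrees, less where a joint would pass 70% of its speed; a pose out of reach is approached as far as the arm can. A call is refused whole if a number of a shift passes 1 or a number of a turn 1, either way. A call with a gripper value outside its range is refused whole. The fingers move at their own pace and stop on an object; the grip force is fixed at half the most. Time passes only in rows, so rows that do not move let the fingers close. It gives the time, the measured TCP pose, the force, the opening and the grip force at its end, in the units of the state.
- robot.read_state(): the state, without advancing time (a new reading comes with each control period).
- robot.grab_frame(name): name is "side" or "top"; returns a dict with "image" (384x512x3 uint8, red, green, blue), "camera_matrix" (3x3 intrinsics, pixels), "k1" (the pictures are not rectified: a ray, as slopes to the right and down, at radius r is drawn at 1 + k1 r^2 times it, then the intrinsics apply), "R" (3x3) and "t" (3): a world point X has camera coordinates R X + t. Camera axes: x right, y down, z forward; pixel columns grow to the right and rows downward; lengths in m; the calibration is good to about 2 mm. A picture is of the moment at which its call begins. There is no depth.
- robot.finish_job(): hands the job in; it is judged then, once.
The state is a dict: "t": time; "joints": joint angles; "joint_vel": joint speeds; "effort": joint torques, N m; "tool_pos": TCP position; "tool_rot": TCP orientation; "contact_force": force on the tool from outside, world axes, zero at the start; "wrist_torque": the same for the moment, N m; "gripper_width": finger opening in m; "finger_force": force on a finger pad.
Only numpy, scipy, OpenCV 4.12 (cv2) and the standard library are available. Lean on these libraries where they do the work, as an engineer would, in place of code of your own. Each camera call takes 0.05 s, during which the arm holds its last target. There are 200 camera calls.

## Task

Someone has left the black snap gauge lying on the closed lid of the blue bench readout. Pick it up and lay it gently, flat, on the green felt pad while the lid is still shut; then raise the stiff-hinged lid to about 60 degrees from closed, so the screen inside it can be read, and leave it standing there. Keep off the shelf above and do not disturb the mug, the thread ring or the caliper.

Things in the scene. Friction and masses are not known exactly. Their poses are not given: they have to be found in the camera images.
- readout: blue instrument case fixed to the bench, 170 (x) x 240 (y) x 50 mm high, light grey lid on top. Origin: centre of the underside, on the bench. Its -x side is the front (towards the robot, where the red tongue sticks out), +x the hinge side. The flat top of the closed lid is 66 mm above the bench
- readout_lid (a joint): angle of the lid in rad: 0 closed (lying flat), grows as the front edge rises; stop at 1.75. The hinge is stiff: the lid stays where it is left; about 6 N at the tongue moves it
- hinge (a point): middle of the hinge axis, 85 mm behind the readout's origin and 52 mm above the bench; the axis runs along the readout's y. The lid is 170 mm from the hinge to its front edge, 240 mm wide, 14 mm thick; its underside lies in the plane of the hinge axis
- tongue (a point): grip point on the red tongue that sticks out 49 mm from the middle of the lid's front edge, in the lid's plane; 24 mm wide (along y), 14 mm thick. The point is at mid thickness, 30 mm from the lid's edge, 19 mm from the tongue's end, 200 mm from the hinge axis; 59 mm above the bench when closed. Axes turn with the lid: x to the hinge, z out of its outer face
- gauge: blackened steel snap gauge, a flat horseshoe lying on the lid, about 0.3 kg: back bar 92 (x) x 24 (y) x 14 mm, two arms 20 mm wide at its ends reaching to y = +48 mm, a 52 mm gap between them. A black grip block 40 (x) x 26 (y) x 20 mm high sits round the middle of the bar: take it there across y. Origin: underside of the grip block's centre; z up
- pad: green felt pad fixed to the bench, 180 (x) x 160 (y) x 5 mm, to the left or the right of the readout. Origin: centre of its underside
- shelf: beech shelf on two posts, fixed, over the rear half of the readout; axes as the readout's, origin on the bench, up to 15 mm to its side. Board 420 (y) x 100 (x) x 20 mm, underside 340 mm above the bench, front edge at x = 20 mm; posts at x = 100, y = +-175 mm. A cast iron C-clamp is fixed on its -y end
- mug: white ceramic tea mug, 80 mm across, 90 mm high, handle at its +y, on the bench at the side away from the pad. Origin: centre of the underside. Leave it alone
- thread_ring: brass thread ring gauge on the shelf, 60 mm outside, 36 mm inside, 16 mm high. Origin: centre of the underside. Leave it alone
- caliper: vernier caliper lying on the shelf, 200 mm along its y, 5 to 8 mm high, jaws 50 mm to -x at its -y end. Origin: underside of the beam's middle. Leave it alone
Not all that is in view belongs to the job. Leave any white look-alike of the gauge alone.

How it is judged:
By the outcome, as a careful person would: the job done as asked, in the order asked, and still so for the second after the job is handed in, with the robot touching nothing.
It also fails if it takes over 54 s, if anything falls off the work surface, if the arm or the gripper's body presses on something with over 40 N, if the wrist force passes 120 N, or if a joint passes its speed limit or range.

## Working session

There is one attempt and no reset: what is moved stays moved. The work goes in short steps, Python scripts to look and compute and a tool call to move; the robot and the scene stay as the last step left them, time stands still between calls to the robot, and variables do not carry over. Pictures are saved under pics/ and viewed, at most 11 in all, crops included, and the job is handed in when it is done.

Besides the shell and the picture viewer there is one more tool, called by a JSON object that holds its "fn" and its "kwargs", one argument or row to a line. send_rows: Moves the arm, as the interface text tells. Its arguments: {"type":"object","properties":{"moves":{"type":"array","items":{"type":"array","items":{"type":"array","items":{"type":"number"}}}}},"required":["moves"]}

```bash
mkdir -p pics; cat > h.py <<'E'
import numpy as np, cv2
from plant import robot
def grab(n):
    f=robot.grab_frame(n); return f
def save(f,p): cv2.imwrite(p,f["image"][:,:,::-1])
def ray(f,u,v):
    K=np.array(f["camera_matrix"]);k=f["k1"]
    d=np.array([(u-K[0,2])/K[0,0],(v-K[1,2])/K[1,1]])
    s=cv2.undistortPoints(np.array([[[u,v]]],float),K,np.array([k,0,0,0.]))[0,0]
    R=np.array(f["R"]);t=np.array(f["t"])
    return -R.T@t, R.T@np.array([s[0],s[1],1])
def on(f,u,v,z):
    c,d=ray(f,u,v); return c+d*(z-c[2])/d[2]
def proj(f,X):
    K=np.array(f["camera_matrix"]);R=np.array(f["R"])
    p,_=cv2.projectPoints(np.array(X,float).reshape(-1,1,3),cv2.Rodrigues(R)[0],np.array(f["t"],float),K,np.array([f["k1"],0,0,0.]));return p[:,0]
E
python3 - <<'E'
from h import *
a=grab("side");b=grab("top")
save(a,"pics/s0.png");save(b,"pics/t0.png")
for f in(a,b): print(ray(f,256,192))
print(robot.read_state())
E
```

```text
(array([0.49633758, 0.7125183 , 1.02870135]), array([ 0.13811948, -0.62947545, -0.7648062 ]))
(array([0.4650356 , 0.01258981, 1.32727074]), array([ 0.17160298, -0.02724141, -0.98503175]))
{'t': 0.1, 'joints': array([ 1.07843213e+00,  1.24431734e-01,  1.65154583e+00,  5.04653006e-06,
        1.36749172e+00, -8.26237526e-02]), 'joint_vel': array([ 2.90340516e-04, -1.24905437e-03, -2.84506487e-03, -7.99341014e-05,
        6.00931386e-04,  2.44515758e-04]), 'effort': array([ 1.63076824e-03, -4.18878365e+01, -3.61097431e+01,  7.76253082e-02,
        4.62180586e-02, -5.51833932e-05]), 'tool_pos': array([0.25870392, 0.59566242, 0.21351029]), 'tool_rot': array([-2.68427711e-04,  2.03440508e-01,  9.79086860e-01, -8.99100652e-04]), 'contact_force': array([ 1.11281151, -0.49383665,  0.12202502]), 'wrist_torque': array([-0.01482121, -0.01773955, -0.04678991]), 'finger_force': 0.0, 'gripper_width': 0.09532720105962185}
```

View pics/s0.png

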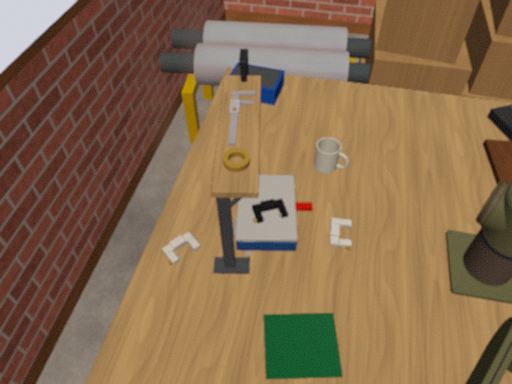

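View pics/t0.png

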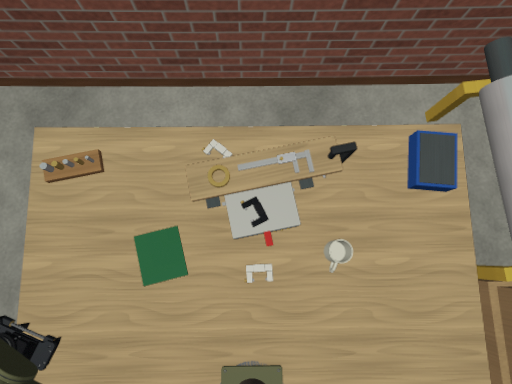

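The top image shows the black gauge on the lid at about (254,211), the tongue at (268,239), the pad at (161,256), the mug at (339,252) and the shelf across (265,170). The side view shows the gauge at (269,209) and the tongue at (305,207).

Things that could be taken for the gauge (top pixels):
- Black horseshoe on the lid (254,211): this matches the description.
- White look-alikes at (217,148) and (259,271): leave alone.
- Black C-clamp at (343,150): not the gauge.

I choose (254,211).

```bash
cat > m.py <<'E'
from h import *
def mask(f,kind,box):
    h=cv2.cvtColor(f["image"],cv2.COLOR_RGB2HSV).astype(int);H,S,V=h[...,0],h[...,1],h[...,2]
    m={"green":(H>50)&(H<90)&(S>120),"red":((H<6)|(H>174))&(S>180)&(V>120),"black":(V<50),"grey":(S<40)&(V>120)}[kind]
    o=np.zeros(m.shape,np.uint8);x0,y0,x1,y1=box;o[y0:y1,x0:x1]=m[y0:y1,x0:x1];return o
def big(m):
    c,_=cv2.findContours(m,cv2.RETR_EXTERNAL,cv2.CHAIN_APPROX_NONE);return max(c,key=cv2.contourArea)
def rect(f,m,z):
    c=big(m)[:,0]
    P=np.array([on(f,u,v,z)[:2] for u,v in c],np.float32)
    return cv2.minAreaRect(P)
E
python3 - <<'E'
from m import *
a=grab("side");b=grab("top")
for n,f,bx in(("top",b,dict(green=(120,215,200,295),red=(255,225,285,255),black=(235,190,275,232),grey=(215,180,310,245))),
              ("side",a,dict(green=(250,300,350,384),red=(290,195,320,220),black=(245,195,292,226),grey=(238,172,300,245)))):
    for k,z in(("green",.005),("red",.066),("black",.08),("grey",.066)):
        m=mask(f,k,bx[k]); print(n,k,m.sum(),rect(f,m,z))
        if k=="black":
            ys,xs=np.nonzero(m);print(' centroid',on(f,xs.mean(),ys.mean(),.08))
    save
c=b["image"][140:290,195:295];d=a["image"][165:265,230:330]
im=np.hstack([cv2.resize(c,(400,600),interpolation=cv2.INTER_CUBIC),cv2.resize(d,(400,600)[::1],interpolation=cv2.INTER_CUBIC)])
cv2.imwrite("pics/c1.png",im[:,:,::-1])
E
```

```text
top green 2183 ((0.47115564346313477, 0.31930410861968994), (0.17320924997329712, 0.15575580298900604), 13.5021390914917)
top red 80 ((0.5236009955406189, -0.06168445572257042), (0.04544185847043991, 0.020190216600894928), 11.559147834777832)
top black 250 ((0.6153232455253601, -0.015583358705043793), (0.08648213744163513, 0.05698486045002937), 26.22266387939453)
 centroid [ 0.61856153 -0.02191143  0.08      ]
top grey 2722 ((0.621632993221283, -0.0374625027179718), (0.1555498093366623, 0.25494062900543213), 11.109489440917969)
side green 4413 ((0.472913533449173, 0.32137835025787354), (0.17339584231376648, 0.15345503389835358), 13.309748649597168)
side red 108 ((0.5242378115653992, -0.05638190358877182), (0.0442732572555542, 0.022108720615506172), 11.864009857177734)
side black 290 ((0.617461085319519, -0.01218455284833908), (0.0841236487030983, 0.06102107837796211), 27.818111419677734)
 centroid [ 0.62035536 -0.017972    0.08      ]
side grey 2817 ((0.6301498413085938, -0.03408059477806091), (0.1651255339384079, 0.2432072013616562), 11.298868179321289)
```

View pics/c1.png

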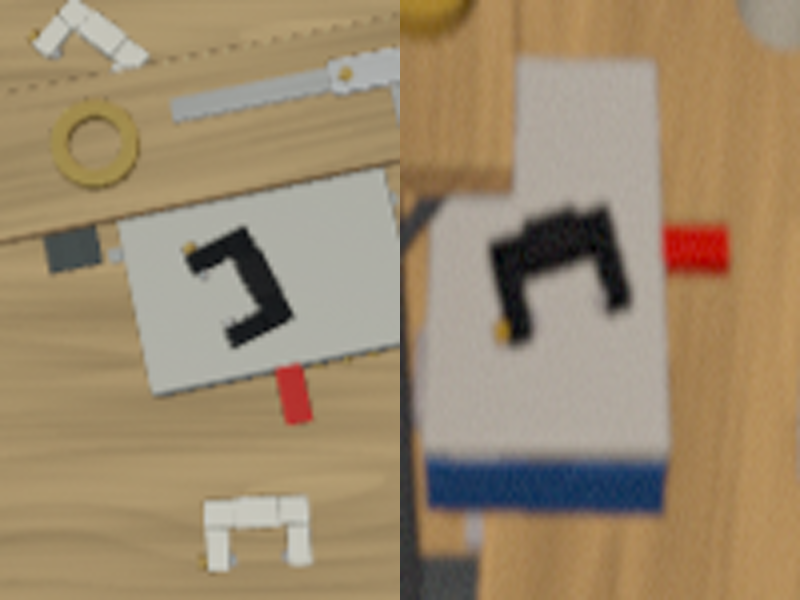

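The crop confirms it: the black horseshoe's grip block is at about (260.5,208) in the top image and (267.5,204.5) in the side image, with the arms towards +y. Next I compute the offsets.

```bash
python3 - <<'E'
from m import *
a=grab("side");b=grab("top")
print("grip",on(b,260.5,208,.083),on(a,267.5,204.5,.083))
al=np.radians(11.4);ex=np.array([np.cos(al),np.sin(al)]);ey=np.array([-ex[1],ex[0]])
o=np.array([.5239,-.059])+.1095*ex; print("origin",o)
g=np.array([.6243,-.0295])-o;print("gauge in readout",g@ex,g@ey)
for u,v in((195,200.7),(295,181.3)):
    p=on(b,u,v,.36)[:2]-o; print("shelf edge",p@ex,p@ey)
s=robot.read_state();w,x,y,z=s["tool_rot"];ph=np.degrees(np.arctan2(y,x));print("tool y angle",2*ph-90)
E
```

```text
grip [ 0.62589211 -0.03647279  0.083     ] [ 0.62522162 -0.02696051  0.083     ]
origin [ 0.63123969 -0.03735652]
gauge in readout -0.005249882526794967 0.009073202677276534
shelf edge 0.017617727027207333 0.1867276566919104
shelf edge 0.013635005884154712 -0.08697568165219048
tool y angle 66.52029133254814
```

{"fn": "send_rows", "kwargs": {
  "moves": [
    [[0.36, -0.9, -0.03, 0.525, 0], [0.36, -0.9, -0.03, 0.525, 0], [0.36, -0.9, -0.03, 0.525, 0], [0.36, -0.9, -0.03, 0.525, 0], [0.36, -0.9, -0.03, 0.525, 0], [0.36, -0.9, -0.03, 0.525, 0], [0.36, -0.9, -0.03, 0.525, 0], [0.36, -0.9, -0.03, 0.525, 0], [0.36, -0.9, -0.03, 0.525, 0], [0.36, -0.9, -0.03, 0.525, 0], [0.36, -0.9, -0.03, 0.525, 0], [0.36, -0.9, -0.03, 0.525, 0]]
  ]
}}

```text
t: 1.8
tool_pos: [0.5187, -0.0538, 0.1933]
tool_rot: [0.0, -0.234, 0.972, -0.0]
contact_force: [0.6, -0.2, 0.3]
gripper_width: 0.0956
finger_force: 0.0
```

{"fn": "send_rows", "kwargs": {
  "moves": [
    [[0, 0, -0.7, 0, 0], [0, 0, -0.7, 0, 0], [0.4, 0.1, 0, 0, 0], [0.4, 0.1, 0, 0, 0], [0, 0, 0, 0, 0], [0, 0, 0, 0, 0]]
  ]
}}

```text
t: 2.55
tool_pos: [0.5656, -0.0399, 0.1089]
tool_rot: [-0.0, -0.233, 0.973, 0.0]
contact_force: [-0.2, 0.3, 0.6]
gripper_width: 0.0956
finger_force: 0.0
```

```bash
python3 - <<'E'
from m import *
a=grab("side");b=grab("top")
im=np.hstack([cv2.resize(f["image"][y:y+150,x:x+100],(400,600),interpolation=cv2.INTER_CUBIC) for f,x,y in((b,205,130),(a,230,110))])
cv2.imwrite("pics/c2.png",im[:,:,::-1]);print(robot.read_state()["joints"])
E
```

```text
[-1.65171153e-01  3.18529272e-02  1.93230253e+00 -1.15665301e-04
  1.17778849e+00 -2.20559630e+00]
```

View pics/c2.png

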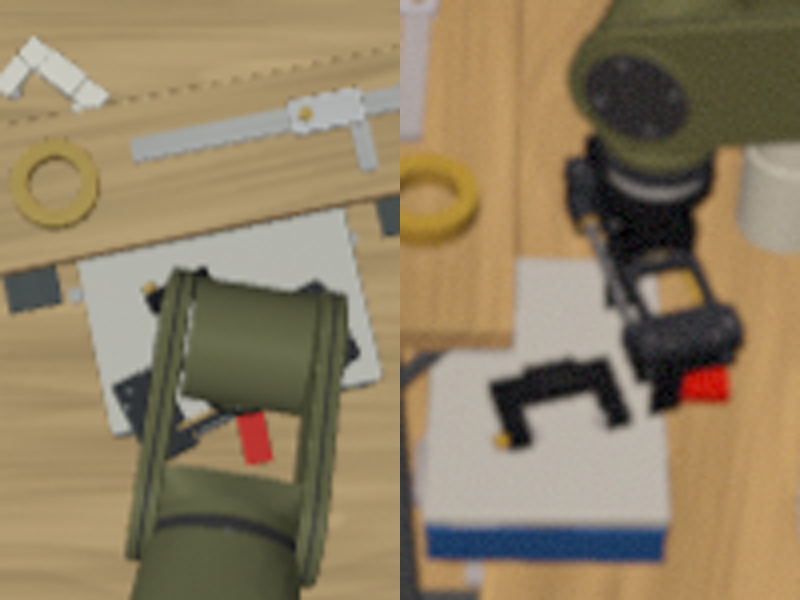

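The crop shows the gripper short of the gauge, with the wrist's round housing at about (271,215) top and (289,134) side, near the shelf edge. I check its clearance.

```bash
python3 - <<'E'
from m import *
a=grab("side");b=grab("top")
T=np.array([.5656,-.0399])
for z in(.25,.3,.35,.4,.45,.5): print(z,"top ctr",on(b,271,215,z)[:2]-T,"front",on(b,270,200,z)[:2]-T,"| side cap",on(a,289,134,z)[:2]-T, "cap low",on(a,289,153,z)[:2]-T,"L/R cap",(on(a,273,134,z)-on(a,304,134,z))[:2])
p=robot.read_state()["tool_pos"]
for h in(.2,.25,.3,.35): print(h,proj(a,[p[0],p[1],p[2]+h]),proj(b,[p[0],p[1],p[2]+h]))
E
```

```text
0.25 top ctr [ 0.01747362 -0.02076703] front [ 0.0624587  -0.01872561] | side cap [ 0.02646205 -0.10973822] cap low [ 0.01475955 -0.03678825] L/R cap [0.08292146 0.01735726]
0.3 top ctr [ 0.01199506 -0.01736691] front [ 0.05489221 -0.01542025] | side cap [ 0.02031564 -0.05437961] cap low [0.00936455 0.01388628] L/R cap [0.07759712 0.01624276]
0.35 top ctr [ 0.00651649 -0.0139668 ] front [ 0.04732572 -0.01211488] | side cap [0.01416922 0.000979  ] cap low [0.00396954 0.06456082] L/R cap [0.07227278 0.01512826]
0.4 top ctr [ 0.00103792 -0.01056669] front [ 0.03975924 -0.00880952] | side cap [0.0080228  0.05633761] cap low [-0.00142547  0.11523535] L/R cap [0.06694843 0.01401376]
0.45 top ctr [-0.00444065 -0.00716657] front [ 0.03219275 -0.00550416] | side cap [0.00187638 0.11169623] cap low [-0.00682047  0.16590988] L/R cap [0.06162409 0.01289926]
0.5 top ctr [-0.00991922 -0.00376646] front [ 0.02462626 -0.00219879] | side cap [-0.00427003  0.16705484] cap low [-0.01221548  0.21658441] L/R cap [0.05629975 0.01178476]
0.2 [[293.87991939 146.95806715]] [[265.12462491 218.97246206]]
0.25 [[295.20513944 131.63391328]] [[266.06034137 217.11112175]]
0.3 [[296.62684793 115.12819261]] [[267.0961776  215.05077327]]
0.35 [[298.1551253   97.30769841]] [[268.24912185 212.75767618]]
```

Clearance: the wrist axis is about 0.29 m above the TCP with a radius of about 40 mm. At grasp height it would therefore be level with the shelf and hit its front edge if I gripped the block where it lies. I'll first grip the gauge's front arm, which is clear of the shelf, slide the gauge 35 mm towards the robot, then take the block.

{"fn": "send_rows", "kwargs": {
  "moves": [
    [[0.02, 0.025, 0, -0.94, 0.4], [0.02, 0.025, 0, -0.94, 0.4], [0.02, 0.025, 0, -0.94, 0.4], [0.02, 0.025, 0, -0.94, 0.4], [0.02, 0.025, 0, -0.94, 0.4], [0.02, 0.025, 0, -0.94, 0.4], [0.02, 0.025, 0, -0.94, 0.4], [0.02, 0.025, 0, -0.94, 0.4], [0.02, 0.025, 0, -0.94, 0.4], [0.02, 0.025, 0, -0.94, 0.4], [0.02, 0.025, 0, -0.94, 0.4], [0.02, 0.025, 0, -0.94, 0.4]]
  ]
}}

```text
t: 4.25
tool_pos: [0.5803, -0.0219, 0.1092]
tool_rot: [0.0, 0.527, 0.85, 0.0]
contact_force: [0.8, -0.4, 0.2]
gripper_width: 0.0572
finger_force: 0.0
```

```bash
python3 - <<'E'
from m import *
a=grab("side");b=grab("top")
im=np.hstack([cv2.resize(f["image"][y:y+100,x:x+66],(400,600),interpolation=cv2.INTER_CUBIC) for f,x,y in((b,225,150),(a,245,145))])
cv2.imwrite("pics/c3.png",im[:,:,::-1]);print(robot.read_state()["tool_pos"])
E
```

```text
[ 0.58034704 -0.02182622  0.10920629]
```

View pics/c3.png

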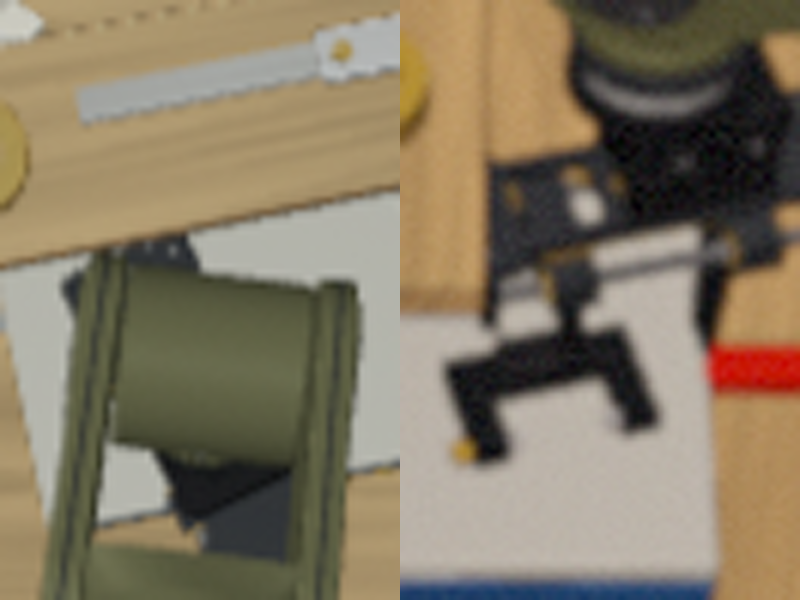

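The crop shows the fingers at about (575,320) and (708,330), either side of the gauge's front arm at (635,390). I descend.

{"fn": "send_rows", "kwargs": {
  "moves": [
    [[0, 0, -0.3, 0, 0.4], [0, 0, -0.2, 0, 0.4], [0, 0, -0.1, 0, 0.4], [0, 0, -0.04, 0, 0.4], [0, 0, 0, 0, 0.4]]
  ]
}}

```text
t: 4.97
tool_pos: [0.5807, -0.0218, 0.0706]
tool_rot: [-0.0, 0.525, 0.851, 0.0]
contact_force: [-0.4, 0.0, 1.1]
gripper_width: 0.0569
finger_force: 0.0
```

```bash
python3 - <<'E'
from m import *
a=grab("side")
p=robot.read_state()["tool_pos"];t=np.radians(27)
for x in(-.04,0,.04):
  u,v=proj(a,[p[0]+x*np.cos(t),p[1]+x*np.sin(t),.073])[0]; print(u,v)
im=cv2.resize(a["image"][165:225,240:320],(800,600),interpolation=cv2.INTER_CUBIC)
cv2.imwrite("pics/c4.png",im[:,:,::-1])
E
```

```text
295.7015364667452 207.67075808716592
282.36455035913986 210.55829190947205
268.8776902835425 213.474937751553
```

View pics/c4.png

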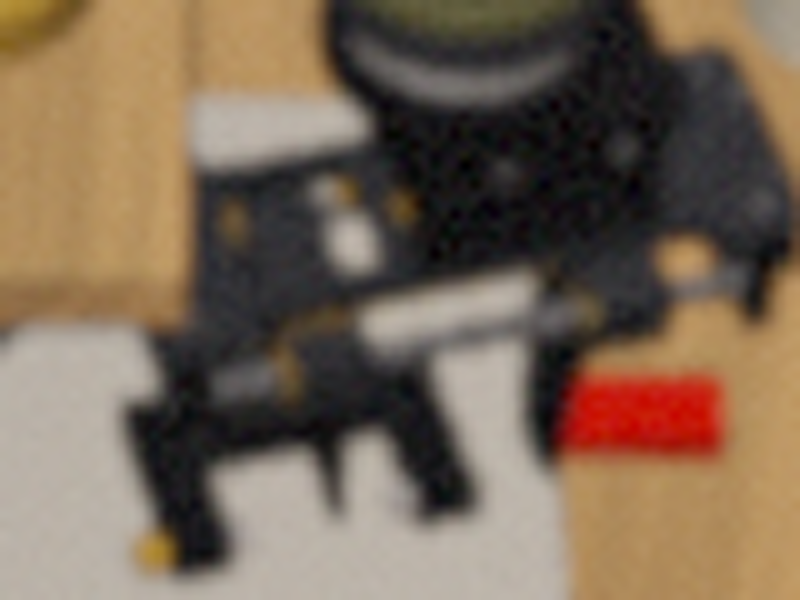

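The crop shows one finger at (335,480) in the gap and the other at (550,430) outside, straddling the front arm at (435,455). I close on it.

{"fn": "send_rows", "kwargs": {
  "moves": [
    [[0, 0, 0, 0, 1], [0, 0, 0, 0, 1], [0, 0, 0, 0, 1], [0, 0, 0, 0, 1], [0, 0, 0, 0, 1], [0, 0, 0, 0, 1]]
  ]
}}

```text
t: 5.78
tool_pos: [0.5807, -0.0218, 0.0707]
tool_rot: [0.0, 0.525, 0.851, 0.0]
contact_force: [0.3, 1.3, -0.6]
gripper_width: 0.0197
finger_force: 30.0
```

{"fn": "send_rows", "kwargs": {
  "moves": [
    [[-0.1, -0.02, 0, 0, 1], [-0.1, -0.02, 0, 0, 1], [-0.1, -0.02, 0, 0, 1], [-0.1, -0.02, 0, 0, 1], [-0.1, -0.02, 0, 0, 1], [-0.1, -0.02, 0, 0, 1], [0, 0, 0, 0, 0.4], [0, 0, 0, 0, 0.4], [0, 0, 0, 0, 0.4], [0, 0, 0, 0, 0.4], [0, 0, 0.3, 0, 0.4], [0, 0, 0.4, 0, 0.4]]
  ]
}}

```text
t: 7.28
tool_pos: [0.5444, -0.029, 0.1135]
tool_rot: [-0.0, 0.525, 0.851, -0.0]
contact_force: [0.4, 0.1, -0.1]
gripper_width: 0.0571
finger_force: 0.0
```

{"fn": "send_rows", "kwargs": {
  "moves": [
    [[0.06, -0.014, 0, 0.94, 0], [0.06, -0.014, 0, 0.94, 0], [0.06, -0.014, 0, 0.94, 0], [0.06, -0.014, 0, 0.94, 0], [0.06, -0.014, 0, 0.94, 0], [0.06, -0.014, 0, 0.94, 0], [0.06, -0.014, 0, 0.94, 0], [0.06, -0.014, 0, 0.94, 0], [0.06, -0.014, 0, 0.94, 0], [0.06, -0.014, 0, 0.94, 0], [0.06, -0.014, 0, 0.94, 0], [0.06, -0.014, 0, 0.94, 0]]
  ]
}}

```text
t: 8.78
tool_pos: [0.5885, -0.0392, 0.1143]
tool_rot: [0.001, -0.235, 0.972, -0.0]
contact_force: [0.0, -0.2, -0.2]
gripper_width: 0.0951
finger_force: 0.0
```

{"fn": "send_rows", "kwargs": {
  "moves": [
    [[0, 0, -0.3, 0, 0], [0, 0, -0.25, 0, 0], [0, 0, -0.1, 0, 0], [0, 0, -0.07, 0, 0], [0, 0, 0, 0, 0]]
  ]
}}

```text
t: 9.4
tool_pos: [0.5877, -0.0391, 0.0691]
tool_rot: [-0.0, -0.233, 0.973, 0.0]
contact_force: [0.0, 0.2, -0.5]
gripper_width: 0.0952
finger_force: 0.0
```

```bash
python3 - <<'E'
from m import *
a=grab("side")
p=robot.read_state()["tool_pos"];t=np.radians(117)
for x in(-.05,0,.05):
  u,v=proj(a,[p[0]+x*np.cos(t),p[1]+x*np.sin(t),.08])[0]; print((u-240)*10,(v-165)*10)
im=cv2.resize(a["image"][165:225,240:320],(800,600),interpolation=cv2.INTER_CUBIC)
cv2.imwrite("pics/c5.png",im[:,:,::-1])
E
```

```text
360.5178947917278 261.36892003834873
410.65460206777857 389.9033373175135
463.4396236528755 525.2900399776249
```

View pics/c5.png

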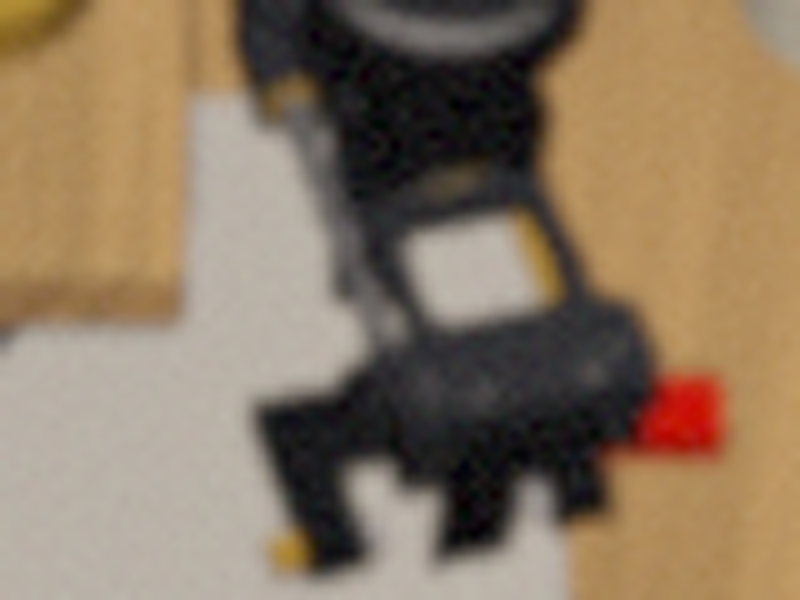

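The crop shows the near finger at (480,530) in the gap between the arms at (325,550) and (590,495), so the grip straddles the block. I close and lift.

{"fn": "send_rows", "kwargs": {
  "moves": [
    [[0, 0, 0, 0, 1], [0, 0, 0, 0, 1], [0, 0, 0, 0, 1], [0, 0, 0, 0, 1], [0, 0, 0, 0, 1], [0, 0, 0, 0, 1], [0, 0, 0, 0, 1], [0, 0, 0, 0, 1], [0, 0, 0, 0, 1]]
  ]
}}

```text
t: 10.58
tool_pos: [0.5878, -0.0392, 0.0695]
tool_rot: [0.0, -0.233, 0.973, -0.0]
contact_force: [-0.3, -0.1, -0.2]
gripper_width: 0.0258
finger_force: 30.0
```

{"fn": "send_rows", "kwargs": {
  "moves": [
    [[0, 0, 0.2, 0, 1], [0, 0, 0.3, 0, 1], [-0.4, 0, 0.2, 0, 1], [-0.4, 0.2, 0.2, 0, 1], [-0.4, 0.4, 0.1, 0, 1], [-0.3, 0.6, 0, 0, 1], [-0.2, 0.8, 0, 0, 1], [-0.1, 0.8, 0, 0, 1], [0, 0.8, 0, 0, 1], [0, 0.8, 0, 0, 1], [0, 0.7, 0, 0, 1], [0, 0.6, 0, 0, 1]]
  ]
}}

```text
t: 12.08
tool_pos: [0.4799, 0.3048, 0.131]
tool_rot: [0.001, -0.233, 0.972, 0.0]
contact_force: [0.3, -0.0, -2.5]
gripper_width: 0.0258
finger_force: 30.0
```

{"fn": "send_rows", "kwargs": {
  "moves": [
    [[0, 0, -0.6, 0, 1], [0, 0, -0.6, 0, 1], [0, 0, -0.4, 0, 1], [0, 0, -0.2, 0, 1], [0, 0, -0.1, 0, 1], [0, 0, -0.05, 0, 1], [0, 0, -0.03, 0, 1], [0, 0, -0.02, 0, 1], [0, 0, 0, 0, 1]]
  ]
}}

```text
t: 13.2
tool_pos: [0.48, 0.3029, 0.0097]
tool_rot: [0.0, -0.233, 0.973, 0.0]
contact_force: [0.9, 0.2, -2.7]
gripper_width: 0.0259
finger_force: 30.0
```

{"fn": "send_rows", "kwargs": {
  "moves": [
    [[0, 0, -0.015, 0, 1], [0, 0, -0.01, 0, 1], [0, 0, 0, 0, 1]]
  ]
}}

```text
t: 13.58
tool_pos: [0.4799, 0.3029, 0.0084]
tool_rot: [0.0, -0.233, 0.973, -0.0]
contact_force: [-1.1, -1.0, 1.0]
gripper_width: 0.0262
finger_force: 30.0
```

Contact shows: the weight has come off the wrist. I release slowly and rise.

{"fn": "send_rows", "kwargs": {
  "moves": [
    [[0, 0, 0, 0, 0.6], [0, 0, 0, 0, 0.4], [0, 0, 0, 0, 0.3], [0, 0, 0, 0, 0.3], [0, 0, 0.2, 0, 0.3], [0, 0, 0.5, 0, 0.3], [0, 0, 0.9, 0, 0.3], [0, 0, 0.9, 0, 0.3]]
  ]
}}

```text
t: 14.58
tool_pos: [0.4796, 0.3028, 0.1601]
tool_rot: [0.0, -0.233, 0.973, 0.0]
contact_force: [0.5, 0.1, 0.9]
gripper_width: 0.0661
finger_force: 0.0
```

{"fn": "send_rows", "kwargs": {
  "moves": [
    [[0.05, -0.6, 0, -0.19, 0.3], [0.06, -0.6, 0, -0.19, 0.3], [0.06, -0.6, 0, -0.19, 0.3], [0.06, -0.6, 0, -0.19, 0.3], [0.06, -0.6, 0, -0.19, 0.3], [0.06, -0.6, 0, -0.2, 0.3], [0.06, -0.6, 0, -0.2, 0.3], [0.06, -0.6, 0, -0.2, 0.3], [0.06, -0.6, 0, -0.2, 0.3], [0.06, -0.6, 0, -0.2, 0.3], [0.06, 0, 0, 0, 0.3], [0, 0, 0, 0, 0.3]]
  ]
}}

```text
t: 16.08
tool_pos: [0.519, -0.0568, 0.1585]
tool_rot: [0.0, -0.099, 0.995, 0.0]
contact_force: [0.1, 0.7, 0.1]
gripper_width: 0.0666
finger_force: 0.0
```

```bash
python3 - <<'E'
from m import *
a=grab("side");b=grab("top")
for n,f,bx,gb in(("top",b,(255,225,285,255),(120,215,200,295)),("side",a,(285,190,325,225),(250,300,350,384))):
    m=mask(f,"red",bx)
    if m.sum()>20: print(n,"red",m.sum(),rect(f,m,.066))
    m=mask(f,"black",gb); print(n,"gauge",m.sum(),rect(f,m,.02))
s=robot.read_state();print(s["tool_pos"],s["joints"])
im=np.hstack([cv2.resize(f["image"][y:y+90,x:x+60],(400,600),interpolation=cv2.INTER_CUBIC) for f,x,y in((a,265,140),(b,130,210))])
im[:,400:]=cv2.resize(a["image"][300:384,262:346],(400,600))
cv2.imwrite("pics/c6.png",im[:,:,::-1])
E
```

```text
top gauge 299 ((0.4703494608402252, 0.3179645836353302), (0.09051837027072906, 0.06058558449149132), 26.935592651367188)
side red 108 ((0.524237871170044, -0.05638185888528824), (0.04427316039800644, 0.0221088957041502), 11.863525390625)
side gauge 582 ((0.4729674458503723, 0.32182204723358154), (0.08996236324310303, 0.062278080731630325), 27.239389419555664)
[ 0.51878699 -0.05624064  0.15819949] [-2.11034737e-01 -1.19772286e-01  1.99109863e+00  2.80637037e-04
  1.27011323e+00 -1.98070221e+00]
```

View pics/c6.png

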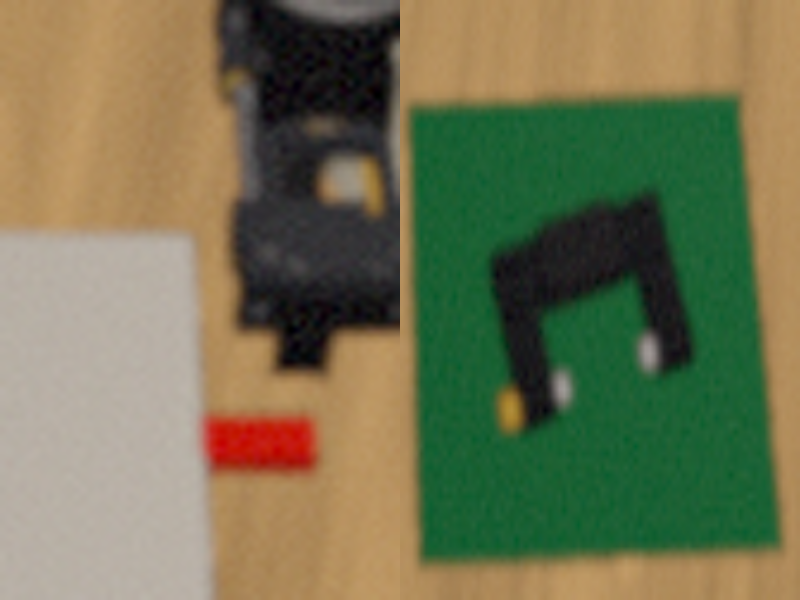

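The crop shows the gauge flat in the middle of the pad, and the gripper above the closed tongue at (260,443). I go down and grip.

{"fn": "send_rows", "kwargs": {
  "moves": [
    [[0, -0.04, -0.6, 0, 0.3], [0, 0, -0.6, 0, 0.3], [0, 0, -0.5, 0, 0.3], [0, 0, -0.27, 0, 0.3], [0, 0, 0, 0, 1], [0, 0, 0, 0, 1], [0, 0, 0, 0, 1], [0, 0, 0, 0, 1], [0, 0, 0, 0, 1], [0, 0, 0, 0, 1]]
  ]
}}

```text
t: 17.42
tool_pos: [0.5202, -0.0632, 0.0407]
tool_rot: [0.001, -0.099, 0.995, -0.004]
contact_force: [2.3, -13.3, -1.8]
gripper_width: 0.0237
finger_force: 30.0
```

```bash
python3 - <<'E'
import numpy as np
al=np.radians(11.4);P=lambda t:np.array([-.2*np.cos(t)+.007*np.sin(t),.2*np.sin(t)+.007*np.cos(t)])
q=P(0)
for k in range(5,61,5):
    p=P(np.radians(k));d=(p-q)/.06;q=p
    print(k,np.round([d[0]*np.cos(al),d[0]*np.sin(al),d[1]],3))
E
```

```text
5 [0.022 0.005 0.29 ]
10 [0.047 0.009 0.287]
15 [0.071 0.014 0.282]
20 [0.095 0.019 0.274]
25 [0.118 0.024 0.265]
30 [0.14  0.028 0.253]
35 [0.162 0.033 0.24 ]
40 [0.181 0.037 0.225]
45 [0.2   0.04  0.208]
50 [0.217 0.044 0.189]
55 [0.232 0.047 0.169]
60 [0.246 0.05  0.148]
```

{"fn": "send_rows", "kwargs": {
  "moves": [
    [[0, -0.06, 0, 0, 1], [0.01, 0.002, 0.15, 0, 1], [0.012, 0.003, 0.14, 0, 1], [0.023, 0.004, 0.145, 0, 1], [0.024, 0.005, 0.142, 0, 1], [0, 0, 0, 0, 1]]
  ]
}}

```text
t: 18.18
tool_pos: [0.5232, -0.0626, 0.0747]
tool_rot: [0.0, -0.099, 0.995, -0.0]
contact_force: [2.1, -2.1, -0.6]
gripper_width: 0.0236
finger_force: 30.0
```

{"fn": "send_rows", "kwargs": {
  "moves": [
    [[0.035, 0.007, 0.141, 0, 1], [0.036, 0.007, 0.141, 0, 1], [0.047, 0.009, 0.137, 0, 1], [0.048, 0.01, 0.137, 0, 1], [0.059, 0.012, 0.133, 0, 1], [0.059, 0.012, 0.132, 0, 1], [0.07, 0.014, 0.127, 0, 1], [0.07, 0.014, 0.126, 0, 1], [0.081, 0.016, 0.12, 0, 1], [0.081, 0.017, 0.12, 0, 1], [0, 0, 0, 0, 1]]
  ]
}}

```text
t: 19.55
tool_pos: [0.5571, -0.0559, 0.1521]
tool_rot: [-0.002, -0.099, 0.995, -0.001]
contact_force: [-0.4, -5.5, -5.2]
gripper_width: 0.0239
finger_force: 30.0
```

{"fn": "send_rows", "kwargs": {
  "moves": [
    [[0.09, 0.018, 0.113, 0, 1], [0.091, 0.018, 0.112, 0, 1], [0.1, 0.02, 0.104, 0, 1], [0.1, 0.02, 0.104, 0, 1], [0.108, 0.022, 0.095, 0, 1], [0.109, 0.022, 0.094, 0, 1], [0, 0, 0, 0, 1]]
  ]
}}

```text
t: 20.42
tool_pos: [0.5931, -0.0488, 0.1892]
tool_rot: [-0.002, -0.099, 0.995, -0.001]
contact_force: [0.8, -5.4, -6.8]
gripper_width: 0.0234
finger_force: 30.0
```

```bash
python3 - <<'E'
from m import *
a=grab("side");b=grab("top")
im=np.hstack([cv2.resize(f["image"][y:y+150,x:x+100],(400,600),interpolation=cv2.INTER_CUBIC) for f,x,y in((b,225,130),(a,225,90))])
cv2.imwrite("pics/c7.png",im[:,:,::-1])
E
```

```text
(no output)
```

View pics/c7.png

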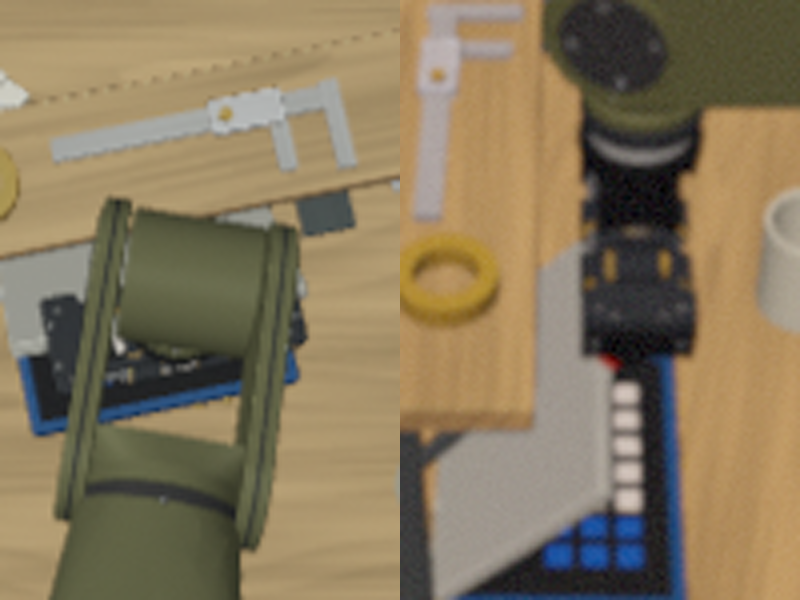

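The picture shows the lid open about 49° with its tongue in the gripper, clear of the shelf edge. Gripping further would put the gripper body on the shelf, so I release, back off, and push the tongue's end with closed fingers.

{"fn": "send_rows", "kwargs": {
  "moves": [
    [[0, 0, 0, 0, 0.6], [0, 0, 0, 0, 0.5], [0, 0, 0, 0, 0.5], [-0.15, -0.03, 0, 0, 0.5], [-0.25, -0.05, 0, 0, 0.5], [-0.27, -0.055, 0, 0, 0.5], [0, 0, 0.15, 0, 1], [0, 0, 0.15, 0, 1], [0, 0, 0, 0, 1], [0, 0, 0, 0, 1], [0, 0, 0, 0, 1], [0, 0, 0, 0, 1]]
  ]
}}

```text
t: 22.02
tool_pos: [0.5537, -0.056, 0.2081]
tool_rot: [-0.0, -0.099, 0.995, 0.0]
contact_force: [-0.8, -0.4, -0.4]
gripper_width: 0.0006
finger_force: 0.0
```

```bash
cat > lid.py <<'E'
from m import *
al=np.radians(11.4);ex=np.array([np.cos(al),np.sin(al)]);ey=np.array([-ex[1],ex[0]]);H=np.array([.7145,-.0206])
a=grab("side");b=grab("top")
for n,f,bx in(("top",b,(235,170,290,245)),("side",a,(250,140,320,215))):
    m=mask(f,"red",bx)
    if m.sum()<15: print(n,"hidden",m.sum());continue
    ys,xs=np.nonzero(m);c,d=ray(f,xs.mean(),ys.mean())
    # ray meets the lid's mid-plane y=const: distance of ray from hinge at y_readout ~ 0
    s=-((c[:2]-H)@ey)/(d[:2]@ey);X=c+s*d
    print(n,"n",m.sum(),"px",xs.mean(),ys.mean(),"x,z rel hinge",(X[:2]-H)@ex,X[2]-.052,np.degrees(np.arctan2(X[2]-.052,-(X[:2]-H)@ex)),"r",np.hypot(X[2]-.052,(X[:2]-H)@ex))
p=robot.read_state()["tool_pos"];q=p[:2]-H;print("tcp readout",q@ex+.085,q@ey,p[2])
E
python3 lid.py
```

```text
top hidden 0
side n 101 px 281.13861386138615 174.0990099009901 x,z rel hinge -0.12328247924882911 0.14719041582891373 50.051422479437065 r 0.19199892760540752
tcp readout -0.07962772154822383 -0.002951939283250107 0.20824128423493493
```

{"fn": "send_rows", "kwargs": {
  "moves": [
    [[0.15, 0.03, 0, 0, 1], [0.1, 0.02, 0, 0, 1], [0.1, 0.02, 0, 0, 1], [0.1, 0.02, 0, 0, 1], [0.1, 0.02, 0, 0, 1], [0.06, 0.012, 0, 0, 1], [0.04, 0.008, 0, 0, 1], [0, 0, 0, 0, 1]]
  ]
}}

```text
t: 23.12
tool_pos: [0.59, -0.0495, 0.2263]
tool_rot: [-0.002, -0.099, 0.995, -0.002]
contact_force: [-46.1, 1.5, 63.6]
gripper_width: 0.0005
finger_force: 43.3
```

```bash
python3 lid.py
```

```text
top hidden 0
side n 54 px 270.3888888888889 171.12962962962962 x,z rel hinge -0.09441087664624549 0.1585550846281873 59.22851607369479 r 0.1845348977580236
tcp readout -0.04276372383994863 -0.0037147795697049543 0.22625072477156857
```

High force: the tongue's end has caught under the finger linkage. I back off at once.

{"fn": "send_rows", "kwargs": {
  "moves": [
    [[-0.1, -0.02, 0.1, 0, 1], [-0.2, -0.04, 0.1, 0, 1], [-0.3, -0.06, 0, 0, 1], [-0.3, -0.06, 0, 0, 1], [0, 0, 0, 0, 1]]
  ]
}}

```text
t: 23.85
tool_pos: [0.5381, -0.0591, 0.2197]
tool_rot: [-0.0, -0.098, 0.995, 0.0]
contact_force: [0.3, 0.0, -0.2]
gripper_width: 0.0003
finger_force: 0.0
```

```bash
python3 lid.py; python3 - <<'E'
from m import *
a=grab("side");b=grab("top")
im=np.hstack([cv2.resize(f["image"][y:y+150,x:x+100],(400,600),interpolation=cv2.INTER_CUBIC) for f,x,y in((b,225,130),(a,225,90))])
cv2.imwrite("pics/c8.png",im[:,:,::-1])
E
```

```text
top hidden 2
side n 97 px 272.92783505154637 168.30927835051546 x,z rel hinge -0.1008411784376219 0.16946925140995367 59.245613164481966 r 0.19720235911909975
tcp readout -0.09458453211404659 -0.0030049348560904085 0.22004641371322517
```

View pics/c8.png

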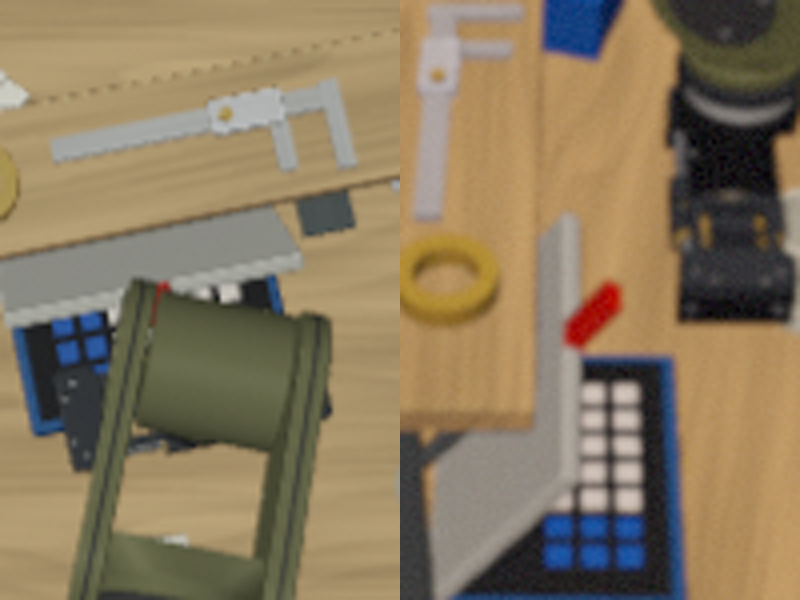

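The crops show the lid standing with the shelf items undisturbed, the tongue at (272,168) in the side image, and the lid's front-edge corners at about (269.5,209.5) and (269.2,145). I work out the angle from those corners.

```bash
cat >> lid.py <<'E'
for u,v,y in((269.5,209.5,.12),(269.2,145,-.12)):
    c,d=ray(a,u,v);s=(y-(c[:2]-H)@ey)/(d[:2]@ey);X=c+s*d;x=(X[:2]-H)@ex;z=X[2]-.052
    print("corner",x,z,np.hypot(x,z),np.degrees(np.arctan2(z,-x)))
for t in(55,57,58,60,62):
    t_=np.radians(t);D=np.array([-np.cos(t_),np.sin(t_)]);N=np.array([np.sin(t_),np.cos(t_)])
    P=[]
    for r,n,y in((.219,0,.012),(.219,.014,.012),(.170,0,.12),(.170,0,-.12)):
        q=r*D+n*N;w=H+ex*q[0]+ey*y;P.append([*w,q[1]+.052])
    print(t,np.round(proj(a,P),1).tolist())
ys,xs=np.nonzero(mask(a,"red",(250,140,320,215)));print("red box",xs.min(),xs.max(),ys.min(),ys.max(), "right pix rows",ys[xs>=xs.max()-1])
E
python3 lid.py
```

```text
top hidden 1
side n 98 px 273.09183673469386 168.14285714285714 x,z rel hinge -0.10125483737395985 0.17010851731628157 59.23733827832004 r 0.1979632535476489
tcp readout -0.09439934895606096 -0.002982851036959513 0.22031803106606618
corner -0.09118402609654355 0.14799283817470582 0.1738286707254583 58.36119506750932
corner -0.09268737919883521 0.13950584911003877 0.16748979729721322 56.400024317827594
55 [[282.7, 169.1], [278.3, 166.9], [272.0, 211.7], [270.9, 145.1]]
57 [[280.3, 168.0], [275.8, 165.9], [270.0, 210.8], [269.2, 144.2]]
58 [[279.1, 167.4], [274.5, 165.4], [269.0, 210.4], [268.3, 143.8]]
60 [[276.6, 166.3], [271.9, 164.4], [267.0, 209.7], [266.6, 143.0]]
62 [[274.0, 165.3], [269.2, 163.5], [264.9, 208.9], [264.7, 142.3]]
red box 267 279 161 175 right pix rows [162 163 163 164 164 165 165 166 166 167 168]
```

The corners put the lid at about 57.5°. I nudge it to 60° with the fingertips, this time 20 mm higher so that only the tip touches.

{"fn": "send_rows", "kwargs": {
  "moves": [
    [[0.25, 0.05, 0.14, 0, 1], [0.25, 0.05, 0, 0, 1], [0.2, 0.04, 0, 0, 1], [0.1, 0.02, 0, 0, 1], [0.06, 0.012, 0, 0, 1], [0.04, 0.008, 0, 0, 1], [0, 0, 0, 0, 1]]
  ]
}}

```text
t: 25.02
tool_pos: [0.5913, -0.0486, 0.2295]
tool_rot: [-0.002, -0.099, 0.995, -0.0]
contact_force: [-7.0, -0.7, 5.6]
gripper_width: 0.0006
finger_force: 6.4
```

```bash
python3 lid.py | head -3
```

```text
top hidden 0
side n 52 px 269.40384615384613 170.59615384615384 x,z rel hinge -0.09176669765852588 0.160600233574346 60.25642695894316 r 0.18496908342554383
tcp readout -0.041375135616835354 -0.0031282258855743752 0.22950302780759915
```

{"fn": "send_rows", "kwargs": {
  "moves": [
    [[0.04, 0.008, 0, 0, 1], [0.04, 0.008, 0, 0, 1], [0.03, 0.006, 0, 0, 1], [0, 0, 0, 0, 1]]
  ]
}}

```text
t: 25.62
tool_pos: [0.5977, -0.0474, 0.2328]
tool_rot: [-0.002, -0.099, 0.995, -0.0]
contact_force: [-14.0, -0.2, 16.0]
gripper_width: 0.0002
finger_force: 11.7
```

{"fn": "send_rows", "kwargs": {
  "moves": [
    [[-0.2, -0.04, 0, 0, 1], [-0.4, -0.08, 0, 0, 1], [-0.5, -0.1, 0, 0, 0.5], [-0.5, -0.1, 0, 0, 0.5], [0, 0, 0, 0, 0.5]]
  ]
}}

```text
t: 26.25
tool_pos: [0.502, -0.0663, 0.2284]
tool_rot: [-0.0, -0.098, 0.995, 0.0]
contact_force: [-0.8, 0.5, 0.3]
gripper_width: 0.0252
finger_force: 0.0
```

```bash
python3 lid.py; python3 - <<'E'
from m import *
a=grab("side")
cv2.imwrite("pics/c9.png",cv2.resize(a["image"][70:370,200:400],(400,600),interpolation=cv2.INTER_CUBIC)[:,:,::-1])
for gb in((250,300,350,384),): print(rect(a,mask(a,"black",gb),.02))
E
```

```text
top n 59 px 264.23728813559325 202.8135593220339 x,z rel hinge -0.09957133125163385 0.21795065718254586 65.44658452306841 r 0.23961831936128386
side n 94 px 269.6276595744681 166.93617021276594 x,z rel hinge -0.09207830155679905 0.17462979867338374 62.19834319647914 r 0.19741828740593248
tcp readout -0.13082631795966776 -0.0029773701805965846 0.22881106143131233
corner -0.09118402609654355 0.14799283817470582 0.1738286707254583 58.36119506750932
corner -0.09268737919883521 0.13950584911003877 0.16748979729721322 56.400024317827594
55 [[282.7, 169.1], [278.3, 166.9], [272.0, 211.7], [270.9, 145.1]]
57 [[280.3, 168.0], [275.8, 165.9], [270.0, 210.8], [269.2, 144.2]]
58 [[279.1, 167.4], [274.5, 165.4], [269.0, 210.4], [268.3, 143.8]]
60 [[276.6, 166.3], [271.9, 164.4], [267.0, 209.7], [266.6, 143.0]]
62 [[274.0, 165.3], [269.2, 163.5], [264.9, 208.9], [264.7, 142.3]]
red box 264 275 160 174 right pix rows [160 161 161 162 162 163 163 164 164 165 165 166]
((0.47274672985076904, 0.3217657506465912), (0.08920623362064362, 0.061769112944602966), 26.956157684326172)
```

View pics/c9.png

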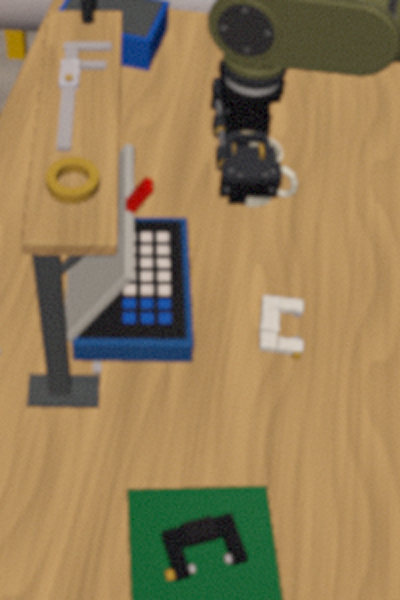

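The picture shows the gauge flat on the pad, the lid standing at about 60°, and the gripper clear of everything. I hand it in.

```bash
python3 -c "
from plant import robot
print(robot.finish_job())"
```

```text
the job is handed in; nothing more can be done
None
```

The job is handed in at about 26 s: the black gauge was laid flat on the green pad with the lid still shut, and the lid now stands at about 60° with the robot clear. During the first push on the tongue the wrist briefly read about 79 N at the row end I saw (limit 120 N), when the tongue caught on the fingers; if that was the gripper body rather than the fingers, it broke the 40 N limit.

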